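Close four wiring boxes from a stack of covers

TASK

Take the stack of four moulded covers apart and close each of the four open wiring boxes with its own cover, the one that matches it in shape and size: right side up, in line with the box and seated fully home. Leave the boxes standing where they are, and do not disturb the dish of screws or the roll of tape.

Things in the scene. Friction and masses are not known exactly. Their poses are not given: they have to be found in the camera images.
- small_cover: smallest cover, pale moulded plastic, oblong 62 x 44 mm (long side along its x), about 0.04 kg; top of the stack at the start. Flat top; body 16 mm thick; below it a rim with black gasket, lower edge rounded, stands down 8 mm, inset 12.5 mm all round: 24 mm high in all. Origin: centre of the rim's underside, 24 mm below the top; z up.
- round_cover: round cover, pale moulded plastic, 64 mm diameter, about 0.055 kg; second from the top of the stack. Flat top; body 16 mm thick; below it a rim with black gasket, lower edge rounded, stands down 8 mm, inset 12.5 mm all round: 24 mm high in all. Origin: centre of the rim's underside, 24 mm below the top; z up.
- square_cover: square cover, pale moulded plastic, 70 x 70 mm (sides along its x and y), about 0.075 kg; third from the top of the stack. Flat top; body 16 mm thick; below it a rim with black gasket, lower edge rounded, stands down 8 mm, inset 12.5 mm all round: 24 mm high in all. Origin: centre of the rim's underside, 24 mm below the top; z up.
- long_cover: largest cover, pale moulded plastic, oblong 140 x 68 mm (long side along its x), about 0.11 kg; bottom of the stack, on the table. Flat top; body 16 mm thick; below it a rim with black gasket, lower edge rounded, stands down 8 mm, inset 12.5 mm all round: 24 mm high in all. Origin: centre of the rim's underside, 24 mm below the top; z up.
- small_box: open-topped grey plastic wiring box, loose, 56 x 38 mm outside, 48 x 30 mm inside, 36 mm high, terminals low inside. Long side along x; one black cable gland (14 mm dia) stands out 14 mm at its -x end, 15 mm up. Origin: centre of its underside, z up. Cover home: cover's origin 28 mm above this one, edge overhanging the wall 3 mm all round, rim with 5.5 mm play each side
- round_box: open-topped grey plastic wiring box, loose, 58 mm dia outside, 50 mm dia inside, 42 mm high, terminals low inside. Black cable glands (16 mm dia) stand out 13 mm at +x and -x, 18 mm up. Origin: centre of its underside, z up. Cover home: cover's origin 34 mm above this one, edge overhanging the wall 3 mm all round, rim with 5.5 mm play each side
- square_box: open-topped grey plastic wiring box, loose, 64 x 64 mm outside, 56 x 56 mm inside, 48 mm high, terminals low inside. Sides along x and y; black cable glands (18 mm dia) stand out 14 mm at +x and -x, 20 mm up. Origin: centre of its underside, z up. Cover home: cover's origin 40 mm above this one, edge overhanging the wall 3 mm all round, rim with 5.5 mm play each side
- long_box: open-topped grey plastic wiring box, loose, 134 x 62 mm outside, 126 x 54 mm inside, 56 mm high, terminals low inside. Long side along x; black cable glands (18 mm dia) stand out 14 mm at the +x and -x ends, 24 mm up. Origin: centre of its underside, z up. Cover home: cover's origin 48 mm above this one, edge overhanging the wall 3 mm all round, rim with 5.5 mm play each side
- screw_dish: bystander: open black dish of cover screws, 80 x 60 x 22 mm high, loose. Origin: centre of its underside
- tape_roll: bystander: roll of brown packing tape lying flat, 90 mm diameter, 48 mm high, loose. Origin: centre of its underside
Things that resemble listed ones, but are neither listed nor needed, are in the scene too. Leave any green or orange look-alike of the round_cover alone.

How it is judged (in metres and radians):
At the end, for the whole second after the job is handed in: Each cover is at rest on its own box, right side up, level to 0.06 rad, within 10 mm of the box's axis and 3 mm of its home height, sides in line to 0.3 rad (either way round; square also by quarter turns; round at any turn). All boxes upright and at rest (horizontal distance between small_cover and small_box below 0.01 m and z of small_cover in the frame of small_box between 0.025 and 0.031 m and angle between each of small_cover, small_box, round_cover, round_box, square_cover, square_box, long_cover, long_box's own z axis and vertical below 0.06 rad and linear speed of each of small_cover, small_box, round_cover, round_box, square_cover, square_box, long_cover, long_box below 0.02 m/s and angle between the x axis of small_cover and the x axis of small_box, either way round below 0.3 rad and horizontal distance between round_cover and round_box below 0.01 m and z of round_cover in the frame of round_box between 0.031 and 0.037 m and horizontal distance between square_cover and square_box below 0.01 m and z of square_cover in the frame of square_box between 0.037 and 0.043 m and (angle between the x axis of square_cover and the x axis of square_box, either way round below 0.3 rad or angle between the x axis of square_cover and the y axis of square_box, either way round below 0.3 rad) and horizontal distance between long_cover and long_box below 0.01 m and z of long_cover in the frame of long_box between 0.045 and 0.051 m and angle between the x axis of long_cover and the x axis of long_box, either way round below 0.3 rad); the robot touches nothing.
It fails at once if a wiring box is shoved more than 40 mm from where it stood (distance of any of small_box, round_box, square_box, long_box from where it was at the start of the episode above 0.04 m).
It fails at once if the dish of screws is moved more than 30 mm (distance of screw_dish from where it was at the start of the episode above 0.03 m).
It fails at once if the roll of tape is moved more than 30 mm (distance of tape_roll from where it was at the start of the episode above 0.03 m).
It also fails if it takes over 144 s, if anything falls off the work surface, if the arm or the gripper's body presses on something with over 40 N, if the wrist force passes 120 N, or if a joint passes its speed limit or range.

ROBOT

A 7-joint arm with a two-finger parallel gripper is mounted at the origin on the work surface. World frame = base frame: x ahead of the robot, y to its left, z up, the work surface at z = 0. Lengths are in mm, angles in rad, forces in N, time in s.
With the tool pointing down it reaches from about 400 to 900 mm from the base axis. Payload 5.5 kg.
Tool frame: the origin (TCP) lies midway between the tips of the shut fingers; the grasp point (between the pads) lies 19 mm behind it; z points along the fingers, y is the line along which they close (so a half turn about z gives the same grasp; the last joint's range is limited). The gripper opens to 92 mm and grips with 3 to 60 N. Pads are 19 mm wide; open, the fingers measure 130 mm over their backs; the gripper's body (75 mm by 190 mm) begins 47 mm behind the grasp point.
Start: joints at [-0.986, 0.501, -0.427, 1.55, 0.221, 1.138, -0.21], TCP at [205.54, 616.647, 203.429] pointing down, gripper open.
Joint ranges: [-2.88, 2.88], [-0.31, 2.03], [-1.54, 1.56], [0.2, 2.42], [-1.41, 4.55], [0.19, 2.02], [-2.57, 2.57]. Speed limits (rad/s): [2.57, 2.57, 3.14, 3.14, 3.14, 3.14, 3.14].

INTERFACE

Orientations are given as a unit quaternion [w, x, y, z].
In Python, from workcell import bot, viewer, order gives the robot as it stands. The module is installed in compiled form; this text tells all that it offers.
- The arm moves only by the tool play_rows, never from a script. Its arguments are lists of equal length, an entry for each row: "slide": the shift along the tool's x, y, z in m, a list of three; "turn": the turn, a rotation vector about the tool's x, y, z in degrees, a list of three; "claw": the opening, from 0 (shut) to 1 (fully open). A call has exactly 8 rows; each row is the pose to reach, as a shift and turn from the pose commanded when the call began, along the tool's axes at that moment; what a row does not reach only later rows make up. A row lasts 1/10 s, in which the tool goes at most 50 mm and 8.59 degrees, less where a joint would pass 70% of its speed; a pose out of reach is approached as far as the arm can. A call with a gripper value outside its range is refused whole. The fingers move at their own pace and stop on an object; "grip_force" is the grip in N (left out, the last holds). Time passes only in rows, so rows that repeat a pose let the fingers close, or fill a call up. It gives the time, the measured TCP pose, the force, the opening and the grip force at its end, in the units of the state.
- bot.sense(): the state, without advancing time (a new reading comes with each control period).
- viewer.capture(name): name is "side" or "top" or "wrist"; returns (picture, depth): 420x560x3 uint8, red, green, blue; 420x560 float32, mm along the optical axis (not along the pixel's ray), 0 where there is no reading.
- viewer.calibration(name): a dict with "vfov" (degrees; the focal length in pixels is half the picture's height over the tangent of half this angle, whatever the lens; pixels are square), "cx", "cy" (the principal point, pixels), "T" (4x4, takes a point from camera to world coordinates). Camera axes: x right, y down, z forward; pixel columns grow to the right and rows downward; lengths in mm; the calibration is good to about 2 mm. A picture is of the moment at which its call begins: read the wrist's pose just before it. calibration takes no time and is no camera call; for the wrist camera it gives the pose at the moment of the call.
- order.finish_job(): hands the job in; it is judged then, once.
Trained networks look in the newest picture that a camera, given by its name, has taken for a name from the list of things; names that differ only in an ending like _2 or _b are one class to them, and where a whole thing is asked for, a point or a joint stands for the part that bears it (a point fixed in the world has none). Each returns a list of dicts, best first, with "conf" (0 to 1); they miss things now and then, are a little off and sometimes report something else, mostly with a low value. They report only what shows in the picture. A call takes as long as a camera call. They do not tell look-alikes from the thing itself.
- viewer.spot_in(thing, camera): "location" ([column, row] in pixels, amid what is visible of it).
- viewer.landmark_of(thing, camera): "location" ([column, row] in pixels: a listed point, or the origin of a listed thing).
The state is a dict: "clock": time; "joint_pos": joint angles; "qd": joint speeds; "joint_efforts": joint torques, N m; "ee_pos": TCP position; "orientation": TCP orientation; "wrist_force": force on the tool from outside, world axes, zero at the start; "moment": the same for the moment, N m; "finger_gap": opening from 0.0 (shut) to 1.0 (fully open); "gripper_force": force on a finger pad.
Only numpy, scipy, OpenCV 4.12 (cv2) and the standard library are available. Lean on these libraries where they do the work, as an engineer would, in place of code of your own. Each camera call takes 0.05 s, during which the arm holds its last target. There are 200 camera calls.

## Working session

There is one attempt and no reset: what is moved stays moved. The work goes in short steps, Python scripts to look and compute and a tool call to move; the robot and the scene stay as the last step left them, time stands still between calls to the robot, and variables do not carry over. Pictures are saved under pics/ and viewed, at most 14 in all, crops included, and the job is handed in when it is done.

Besides the shell and the picture viewer there is one more tool, called after ">>>" as name(argument=value, ...) on one line, values as JSON. play_rows: Moves the arm, as the interface text tells. Its arguments: {"type":"object","properties":{"slide":{"type":"array"},"turn":{"type":"array"},"claw":{"type":"array"},"grip_force":{"type":"number"}},"required":["slide","turn","claw"]}

```bash
mkdir -p pics; cat > h.py <<'E'
import numpy as np, cv2
from workcell import bot, viewer, order
def cap(n,save=None):
    T=viewer.calibration(n); im,d=viewer.capture(n)
    if save: cv2.imwrite('pics/'+save,im[:,:,::-1])
    return im,d,T
def f(c): return 210/np.tan(np.radians(c['vfov'])/2)
def cloud(d,c):
    v,u=np.mgrid[:420,:560]; F=f(c)
    P=np.stack([(u-c['cx'])/F*d,(v-c['cy'])/F*d,d],-1)
    T=np.array(c['T']); return P@T[:3,:3].T+T[:3,3]
E
python3 - <<'E'
from h import *
s=bot.sense(); print(s['ee_pos'],s['orientation'],s['wrist_force'])
im,d,c=cap('top','t0.png'); P=cloud(d,c); print(c)
for t in "small_cover round_cover square_cover long_cover small_box round_box square_box long_box screw_dish tape_roll".split():
    for r in viewer.spot_in(t,'top')[:3]:
        u,v=map(int,r['location']); print(t,r['conf'],u,v,P[v,u].round(0))
np.save('t0.npy',P)
cap('side','s0.png')
E
```

```text
[205.37121843 615.91310767 202.36929931] [-1.84357890e-04  1.60170627e-01  9.87088848e-01 -9.70936448e-04] [ 0.0935318  -0.01329942 -0.34501132]
{'vfov': 57.731735737056994, 'cx': 276.54762655140235, 'cy': 209.32734589530713, 'T': array([[ 3.79690490e-03, -9.87725486e-01,  1.56153605e-01,
         3.53424081e+02],
       [-9.99971290e-01, -2.72624205e-03,  7.07007141e-03,
        -4.83370006e+01],
       [-6.55757720e-03, -1.56175966e-01, -9.87707480e-01,
         1.22685122e+03],
       [ 0.00000000e+00,  0.00000000e+00,  0.00000000e+00,
         1.00000000e+00]])}
small_cover 0.65 398 210 [ 531. -404.   96.]
round_cover 0.92 413 262 [ 378. -467.   21.]
round_cover 0.83 379 167 [ 683. -371.   27.]
round_cover 0.64 389 212 [ 529. -385.   71.]
square_cover 0.62 386 214 [ 526. -381.   49.]
long_cover 0.72 387 226 [ 491. -389.   28.]
small_box 0.73 261 177 [651.  11.  17.]
round_box 0.94 121 223 [499. 458.  20.]
square_box 0.77 199 245 [429. 205.  22.]
long_box 0.9 324 241 [ 443. -191.   16.]
long_box 0.73 198 245 [429. 209.  18.]
screw_dish 0.88 329 179 [ 647. -211.    8.]
screw_dish 0.66 398 211 [ 528. -404.   96.]
tape_roll 0.91 186 169 [678. 258.  14.]
tape_roll 0.65 122 224 [496. 455.  17.]
```

View pics/t0.png

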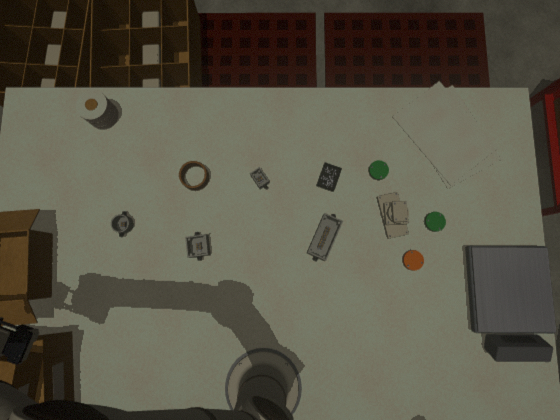

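View pics/s0.png

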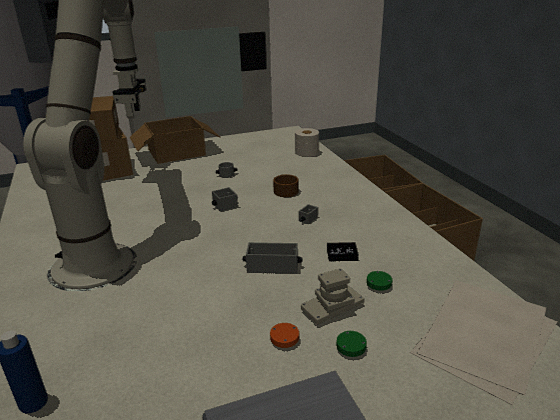

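The top view shows the stack at about (393,213), with the round box at (123,223), square box (199,245), small box (261,178) and long box (324,237). The green and orange look-alikes lie around the stack. The side view confirms the order of the stack. Next I get the poses from depth.

```bash
cat >> h.py <<'E'
def fit(P,ctr,zlo,zhi,R=110):
    m=(np.hypot(P[...,0]-ctr[0],P[...,1]-ctr[1])<R)&(P[...,2]>zlo)&(P[...,2]<zhi)
    q=P[m][:,:2].astype(np.float32)
    if len(q)<8: return None
    (cx,cy),(w,h),a=cv2.minAreaRect(q)
    if w<h: w,h,a=h,w,a+90
    return len(q),round(cx,1),round(cy,1),round(w),round(h),round((a+90)%180-90,1),np.median(P[m][:,2]).round(1)
def go(x,y,z,yaw,base=None):
    """slide/turn from pose to TCP (x,y,z), finger line (tool y) at yaw deg world; mod 180, pointing down"""
    from scipy.spatial.transform import Rotation as Ro
    s=bot.sense(); w,a,b,c=s['orientation']; R=Ro.from_quat([a,b,c,w]).as_matrix()
    y0=np.degrees(np.arctan2(R[1,1],R[0,1])); dy=(yaw-y0+90)%180-90
    t=np.radians(y0+dy); Y=np.array([np.cos(t),np.sin(t),0]); Z=np.array([0,0,-1.]); G=np.stack([np.cross(Y,Z),Y,Z],1)
    print('yaw',y0.round(1),'q7',np.round(s['joint_pos'][6],2),'clock',s['clock'],'slide',((R.T@(np.array([x,y,z])-s['ee_pos']))/1000).round(4),'turn',np.degrees(Ro.from_matrix(R.T@G).as_rotvec()).round(2))
E
python3 - <<'E'
from h import *
P=np.load('t0.npy')
for n,c,lo,hi,R in [('small',(530,-390),86,105,90),('round',(530,-390),64,81,90),('sq',(530,-390),38,56,90),('long',(500,-390),14,31,110),
 ('sb',(651,11),26,46,60),('rb',(499,458),32,52,60),('qb',(429,205),38,58,60),('lb',(443,-191),46,66,110)]: print(n,fit(P,c,lo,hi,R))
for n,c in [('sb',(651,11)),('rb',(499,458)),('qb',(429,205)),('lb',(443,-191))]:
    print(n,fit(P,c,6,90,110))
go(525,-392,330,0)
E
```

```text
small (317, 528.8, -408.7, 63, 44, 1.4, np.float64(95.5))
round (68, 522.1, -410.6, 62, 52, 74.0, np.float64(70.8))
sq (132, 528.8, -411.2, 68, 68, -87.6, np.float64(46.7))
long (521, 499.3, -415.1, 199, 69, 12.9, np.float64(23.7))
sb (90, 647.5, 16.7, 56, 38, 34.4, np.float64(35.0))
rb (109, 496.0, 453.1, 57, 57, 52.4, np.float64(41.1))
qb (139, 426.3, 208.5, 65, 64, -81.6, np.float64(47.5))
lb (194, 455.3, -189.2, 135, 62, -23.8, np.float64(55.7))
sb (226, 649.1, 4.2, 199, 155, 13.8, np.float64(21.4))
rb (337, 508.1, 459.8, 189, 148, 45.2, np.float64(22.9))
qb (402, 430.8, 196.1, 185, 183, 16.1, np.float64(27.3))
lb (604, 442.3, -183.4, 206, 122, -6.3, np.float64(26.6))
yaw 71.6 q7 -0.21 clock 0.6 slide [-0.622  -0.8558 -0.1266] turn [ 0.   -0.   71.56]
```

>>> play_rows(slide=[[-0.402, -0.273, -0.098], [-0.402, -0.273, -0.098], [-0.402, -0.273, -0.098], [-0.402, -0.273, -0.098], [-0.402, -0.273, -0.098], [-0.402, -0.273, -0.098], [-0.402, -0.273, -0.098], [-0.402, -0.273, -0.098]], turn=[[0, 0, -20], [0, 0, -20], [0, 0, -20], [0, 0, -20], [0, 0, -20], [0, 0, -20], [0, 0, -20], [0, 0, -20]], claw=[1, 1, 1, 1, 1, 1, 1, 1])

```text
clock: 1.4
ee_pos: [444.4, 303.7, 283.2]
orientation: [0.0, -0.014, 1.0, 0.0]
wrist_force: [1.0, 1.0, -0.5]
finger_gap: 0.998
gripper_force: 0.0
```

```bash
python3 -c "
from h import *
go(529,-409,300,91)"
```

```text
yaw 91.6 q7 0.87 clock 1.4 slide [-0.0652 -0.7147 -0.017 ] turn [0.02 0.05 0.56]
```

>>> play_rows(slide=[[-0.065, -0.715, -0.017], [-0.065, -0.715, -0.017], [-0.065, -0.715, -0.017], [-0.065, -0.715, -0.017], [-0.065, -0.715, -0.017], [-0.065, -0.715, -0.017], [-0.065, -0.715, -0.017], [-0.065, -0.715, -0.017]], turn=[[0, 0, 0], [0, 0, 0], [0, 0, 0], [0, 0, 0], [0, 0, 0], [0, 0, 0], [0, 0, 0], [0, 0, 0]], claw=[1, 1, 1, 1, 1, 1, 1, 1])

```text
clock: 2.2
ee_pos: [490.4, -93.6, 292.4]
orientation: [0.001, -0.014, 1.0, -0.0]
wrist_force: [1.6, -0.1, -0.3]
finger_gap: 0.996
gripper_force: 0.0
```

```bash
python3 -c "
from h import *
go(529,-409,300,91)"
```

```text
yaw 91.6 q7 1.73 clock 2.2 slide [-0.0299 -0.3163 -0.0075] turn [-0.01  0.07  0.58]
```

>>> play_rows(slide=[[-0.03, -0.316, -0.007], [-0.03, -0.316, -0.007], [-0.03, -0.316, -0.007], [-0.03, -0.316, -0.007], [-0.03, -0.316, -0.007], [-0.03, -0.316, -0.007], [-0.03, -0.316, -0.007], [-0.03, -0.316, -0.007]], turn=[[0, 0, 68], [0, 0, 68], [0, 0, 68], [0, 0, 68], [0, 0, 68], [0, 0, 68], [0, 0, 68], [0, 0, 68]], claw=[1, 1, 1, 1, 1, 1, 1, 1])

```text
clock: 3.0
ee_pos: [527.4, -411.3, 298.1]
orientation: [-0.0, 0.553, 0.833, -0.001]
wrist_force: [-0.3, -0.4, 0.1]
finger_gap: 1.001
gripper_force: 0.0
```

>>> play_rows(slide=[[0, 0, 0], [0, 0, 0], [0, 0, 0], [0, 0, 0], [0, 0, 0], [0, 0, 0], [0, 0, 0], [0, 0, 0]], turn=[[0, 0, 68], [0, 0, 68], [0, 0, 68], [0, 0, 68], [0, 0, 68], [0, 0, 68], [0, 0, 68], [0, 0, 68]], claw=[1, 1, 1, 1, 1, 1, 1, 1])

```text
clock: 3.8
ee_pos: [529.2, -406.5, 298.9]
orientation: [-0.0, 0.923, 0.385, 0.0]
wrist_force: [0.6, 0.2, -0.2]
finger_gap: 1.002
gripper_force: 0.0
```

>>> play_rows(slide=[[0, 0, 0], [0, 0, 0], [0, 0, 0], [0, 0, 0], [0, 0, 0], [0, 0, 0], [0, 0, 0], [0, 0, 0]], turn=[[0, 0, 45], [0, 0, 45], [0, 0, 45], [0, 0, 45], [0, 0, 45], [0, 0, 45], [0, 0, 45], [0, 0, 45]], claw=[1, 1, 1, 1, 1, 1, 1, 1])

```text
clock: 4.6
ee_pos: [529.2, -406.5, 298.8]
orientation: [-0.0, 1.0, 0.006, -0.0]
wrist_force: [0.2, 0.0, 0.4]
finger_gap: 0.999
gripper_force: 0.0
```

```bash
python3 -c "
from h import *
im,d,c=cap('wrist','w1.png'); P=cloud(d,c); np.save('w1.npy',P)
for n,z in [('s',95),('r',72),('q',47),('l',23)]: print(n,fit(P,(525,-410),z-6,z+6,90))
go(529,-409,100,91)"
```

```text
s (1590, 530.7, -411.2, 62, 44, 1.8, np.float64(95.1))
r (271, 535.8, -414.7, 63, 51, 85.7, np.float64(71.1))
q (625, 532.4, -414.3, 70, 70, 2.8, np.float64(46.9))
l (1694, 530.5, -410.9, 140, 68, 12.4, np.float64(23.2))
yaw -89.4 q7 -0.71 clock 4.65 slide [-0.0002  0.0024  0.1988] turn [-0.01 -0.   -0.35]
```

View pics/w1.png

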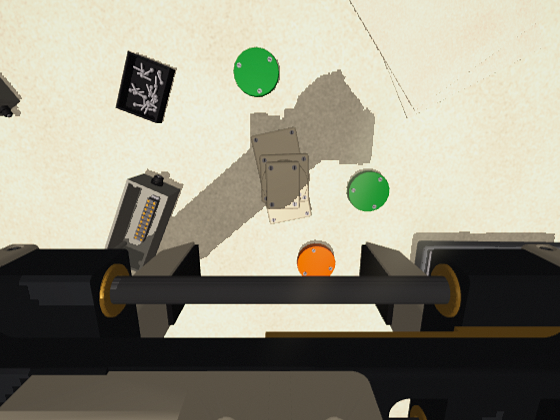

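>>> play_rows(slide=[[0.001, 0.0035, 0.05], [0.001, 0.0035, 0.1], [0.001, 0.0035, 0.15], [0.001, 0.0035, 0.19], [0.001, 0.0035, 0.21], [0.001, 0.0035, 0.222], [0.001, 0.0035, 0.222], [0.001, 0.0035, 0.222]], turn=[[0, 0, -1.3], [0, 0, -1.3], [0, 0, -1.3], [0, 0, -1.3], [0, 0, -1.3], [0, 0, -1.3], [0, 0, -1.3], [0, 0, -1.3]], claw=[1, 1, 1, 1, 1, 1, 1, 1], grip_force=15)

```text
clock: 5.45
ee_pos: [530.8, -411.1, 78.1]
orientation: [0.001, 1.0, 0.016, 0.001]
wrist_force: [0.8, -0.7, -0.3]
finger_gap: 0.998
gripper_force: 0.0
```

>>> play_rows(slide=[[0, 0, 0], [0, 0, 0], [0, 0, 0], [0, 0, 0], [0, 0, 0], [0, 0, 0], [0, 0, 0], [0, 0, 0]], turn=[[0, 0, 0], [0, 0, 0], [0, 0, 0], [0, 0, 0], [0, 0, 0], [0, 0, 0], [0, 0, 0], [0, 0, 0]], claw=[0, 0, 0, 0, 0, 0, 0, 0])

```text
clock: 6.25
ee_pos: [530.0, -410.2, 76.8]
orientation: [-0.0, 1.0, 0.016, -0.0]
wrist_force: [-0.0, -0.6, 0.2]
finger_gap: 0.352
gripper_force: 0.0
```

```bash
python3 -c "
from h import *
im,d,c=cap('wrist','w2.png'); P=cloud(d,c)
for n,z in [('s',95),('r',72),('q',47),('l',23)]: print(n,fit(P,(530,-410),z-6,z+6,90))
s=bot.sense();print(s['finger_gap'],s['gripper_force'])"
```

```text
s (4837, 540.0, -411.0, 44, 44, -88.0, np.float64(95.2))
r (557, 545.1, -413.5, 63, 33, 89.9, np.float64(71.1))
q (2097, 548.0, -413.6, 71, 40, -88.6, np.float64(47.1))
l (4065, 570.0, -402.0, 68, 58, -77.7, np.float64(23.3))
0.3103240638083998 0.0
```

View pics/w2.png

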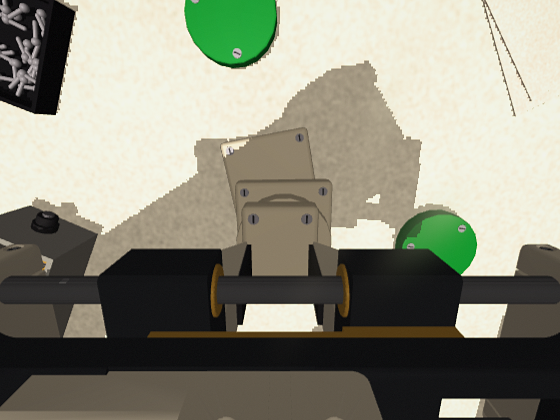

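>>> play_rows(slide=[[0, 0, 0], [0, 0, 0], [0, 0, 0], [0, 0, 0], [0, 0, 0], [0, 0, 0], [0, 0, 0], [0, 0, 0]], turn=[[0, 0, 0], [0, 0, 0], [0, 0, 0], [0, 0, 0], [0, 0, 0], [0, 0, 0], [0, 0, 0], [0, 0, 0]], claw=[0, 0, 0, 0, 0, 0, 0, 0])

```text
clock: 7.1
ee_pos: [530.1, -410.2, 76.8]
orientation: [-0.0, 1.0, 0.016, -0.0]
wrist_force: [-0.4, -0.5, -0.2]
finger_gap: 0.005
gripper_force: 0.0
```

```bash
python3 -c "
from h import *
im,d,c=cap('wrist','w3.png'); P=cloud(d,c)
for n,z in [('s',95),('r',72),('q',47),('l',23)]: print(n,fit(P,(530,-410),z-6,z+6,90))
s=bot.sense();print(s['finger_gap'],s['gripper_force'])"
```

```text
s (3174, 548.7, -410.6, 44, 26, -88.1, np.float64(95.2))
r (645, 543.6, -413.3, 63, 35, -88.4, np.float64(71.1))
q (2103, 548.3, -413.4, 70, 39, -88.5, np.float64(47.1))
l (4055, 569.6, -402.2, 68, 59, -77.6, np.float64(23.3))
0.005748615371011236 0.0
```

View pics/w3.png

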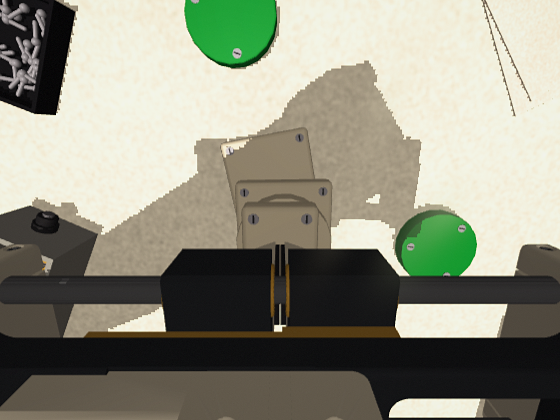

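```bash
python3 -c "
from h import *
im,d,c=cap('wrist'); P=cloud(d,c); print(np.array(c['T']).round(2))
for v in range(225,345,8): print(v,[P[v,u].round(0).tolist() for u in (245,277,284)], im[v,277], d[v,277])
s=bot.sense();print(s['joint_pos'],s['ee_pos'])
im,d,c=cap('side','s1.png'); im=cv2.resize(im[220:340,260:420],None,fx=5,fy=5,interpolation=cv2.INTER_CUBIC); cv2.imwrite('pics/s1c.png',im[:,:,::-1])"
```

```text
[[ 3.0000e-02 -9.6000e-01 -2.7000e-01  6.0338e+02]
 [-1.0000e+00 -3.0000e-02 -1.0000e-02 -4.0883e+02]
 [ 0.0000e+00  2.7000e-01 -9.6000e-01  2.5758e+02]
 [ 0.0000e+00  0.0000e+00  0.0000e+00  1.0000e+00]]
225 [[550.0, -391.0, 95.0], [551.0, -409.0, 96.0], [550.0, -413.0, 95.0]] [140 126 103] 169.8556
233 [[545.0, -391.0, 94.0], [545.0, -409.0, 95.0], [546.0, -413.0, 95.0]] [138 125 103] 171.96951
241 [[540.0, -391.0, 96.0], [541.0, -409.0, 95.0], [541.0, -413.0, 95.0]] [140 126 104] 173.4866
249 [[567.0, -399.0, 171.0], [540.0, -410.0, 107.0], [603.0, -409.0, 258.0]] [10 11 11] 162.2205
257 [[567.0, -400.0, 177.0], [541.0, -410.0, 117.0], [540.0, -413.0, 117.0]] [12 10 13] 151.89294
265 [[567.0, -401.0, 183.0], [541.0, -410.0, 127.0], [541.0, -413.0, 127.0]] [12 10 12] 142.76686
273 [[567.0, -401.0, 186.0], [540.0, -410.0, 134.0], [541.0, -413.0, 135.0]] [9 9 9] 135.71867
281 [[565.0, -401.0, 188.0], [562.0, -409.0, 181.0], [562.0, -411.0, 181.0]] [39 38 38] 85.26324
289 [[564.0, -401.0, 190.0], [560.0, -410.0, 182.0], [560.0, -411.0, 182.0]] [50 48 47] 84.15877
297 [[561.0, -401.0, 188.0], [558.0, -410.0, 183.0], [558.0, -412.0, 182.0]] [50 49 49] 83.66345
305 [[559.0, -401.0, 190.0], [531.0, -410.0, 146.0], [531.0, -413.0, 145.0]] [17 15 18] 127.254425
313 [[556.0, -401.0, 189.0], [527.0, -410.0, 146.0], [527.0, -413.0, 145.0]] [19 16 19] 128.13235
321 [[555.0, -401.0, 190.0], [523.0, -410.0, 145.0], [524.0, -413.0, 146.0]] [18 17 17] 129.50742
329 [[552.0, -401.0, 189.0], [409.0, -413.0, -1.0], [553.0, -412.0, 191.0]] [244 240 221] 301.0044
337 [[556.0, -402.0, 198.0], [556.0, -410.0, 198.0], [557.0, -411.0, 199.0]] [55 40 18] 70.496376
[ 0.23427719  0.70077805  0.56320862  1.61744751 -0.43648582  0.95175389
 -0.59000275] [ 530.07296652 -410.23104806   76.87761937]
```

View pics/s1c.png

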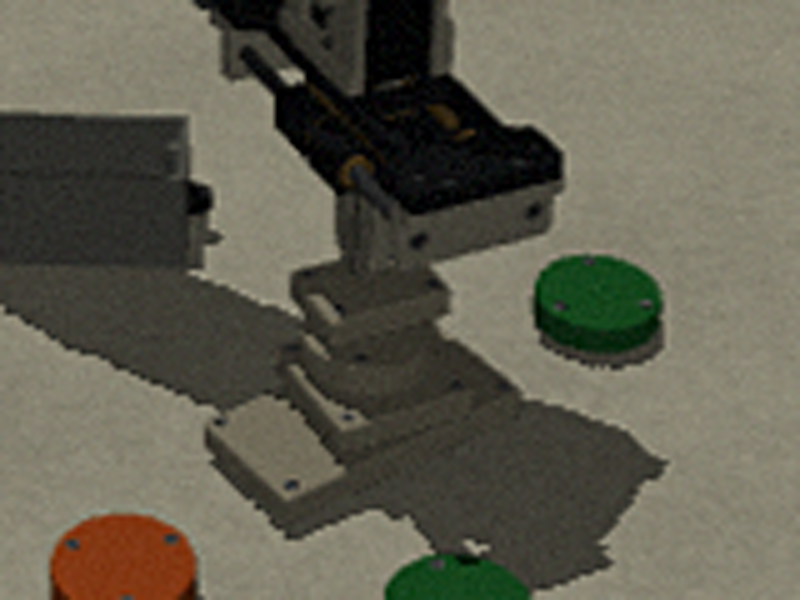

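```bash
python3 -c "
from h import *
P=np.load('w1.npy')
m=(abs(P[...,0]-529)<35)&(abs(P[...,1]+406.5)<75)&(P[...,2]>200)&(P[...,2]<480)
q=P[m]; i=np.argsort(q[:,2])[:400:20]; print(m.sum(),q[i].round(0).tolist())
v,u=np.nonzero(m); print(u.min(),u.max(),v.min(),v.max())"
```

```text
75147 [[522.0, -361.0, 321.0], [530.0, -362.0, 322.0], [539.0, -359.0, 322.0], [524.0, -361.0, 323.0], [541.0, -459.0, 323.0], [529.0, -361.0, 324.0], [527.0, -361.0, 324.0], [534.0, -361.0, 324.0], [542.0, -459.0, 325.0], [542.0, -456.0, 325.0], [538.0, -361.0, 326.0], [533.0, -453.0, 326.0], [540.0, -454.0, 326.0], [524.0, -454.0, 327.0], [539.0, -360.0, 327.0], [540.0, -455.0, 328.0], [523.0, -362.0, 328.0], [530.0, -362.0, 328.0], [538.0, -453.0, 328.0], [536.0, -362.0, 329.0]]
0 559 242 419
```

The fingertips in the cloud sit about 21 mm above the reported TCP, so the pads closed just above the cover and nothing moved. I'll allow for that offset, re-open and go lower.

>>> play_rows(slide=[[0, 0, -0.015], [0, 0, -0.015], [0, 0, -0.015], [0, 0, -0.015], [0, 0, -0.015], [0, 0, -0.015], [0, 0, -0.015], [0, 0, -0.015]], turn=[[0, 0, 0], [0, 0, 0], [0, 0, 0], [0, 0, 0], [0, 0, 0], [0, 0, 0], [0, 0, 0], [0, 0, 0]], claw=[0.8, 0.8, 0.8, 0.8, 0.8, 0.8, 0.8, 0.8])

```text
clock: 8.05
ee_pos: [530.0, -410.2, 91.7]
orientation: [-0.0, 1.0, 0.016, -0.0]
wrist_force: [-0.1, 1.0, -0.8]
finger_gap: 0.653
gripper_force: 0.0
```

>>> play_rows(slide=[[0, 0, 0], [0, 0, 0], [0, 0, 0], [0, 0, 0.01], [0, 0, 0.02], [0, 0, 0.03], [0, 0, 0.036], [0, 0, 0.036]], turn=[[0, 0, 0], [0, 0, 0], [0, 0, 0], [0, 0, 0], [0, 0, 0], [0, 0, 0], [0, 0, 0], [0, 0, 0]], claw=[0.8, 0.8, 0.8, 0.8, 0.8, 0.8, 0.8, 0.8])

```text
clock: 8.85
ee_pos: [529.1, -409.5, 54.0]
orientation: [-0.001, 1.0, 0.016, -0.001]
wrist_force: [0.1, 0.9, 0.4]
finger_gap: 0.801
gripper_force: 0.0
```

>>> play_rows(slide=[[0, 0, 0], [0, 0, 0], [0, 0, 0], [0, 0, 0], [0, 0, 0], [0, 0, 0], [0, 0, 0], [0, 0, 0]], turn=[[0, 0, 0], [0, 0, 0], [0, 0, 0], [0, 0, 0], [0, 0, 0], [0, 0, 0], [0, 0, 0], [0, 0, 0]], claw=[0, 0, 0, 0, 0, 0, 0, 0])

```text
clock: 9.65
ee_pos: [530.3, -410.4, 56.2]
orientation: [0.0, 1.0, 0.016, 0.0]
wrist_force: [-0.7, -0.1, 3.5]
finger_gap: 0.481
gripper_force: 15.0
```

>>> play_rows(slide=[[0, 0, -0.04], [0, 0, -0.08], [0, 0, -0.12], [0, 0, -0.16], [0, 0, -0.16], [0, 0, -0.16], [0, 0, -0.16], [0, 0, -0.16]], turn=[[0, 0, 0], [0, 0, 0], [0, 0, 0], [0, 0, 0], [0, 0, 0], [0, 0, 0], [0, 0, 0], [0, 0, 0]], claw=[0, 0, 0, 0, 0, 0, 0, 0])

```text
clock: 10.45
ee_pos: [529.2, -409.3, 213.8]
orientation: [-0.001, 1.0, 0.016, -0.001]
wrist_force: [-1.0, 0.7, -0.5]
finger_gap: 0.478
gripper_force: 15.0
```

```bash
python3 -c "
from h import *
im,d,c=cap('wrist'); P=cloud(d,c)
for n,z in [('s',95),('r',72),('q',47),('l',23)]: print(n,fit(P,(530,-410),z-6,z+6,90))
go(648,16.5,215,-55.6)"
```

```text
s None
r (2078, 537.5, -413.5, 62, 47, -88.1, np.float64(71.3))
q (899, 537.5, -413.8, 70, 61, -88.1, np.float64(47.0))
l (1672, 567.5, -402.7, 68, 64, -77.5, np.float64(23.2))
yaw -88.1 q7 -0.66 clock 10.5 slide [ 0.1325 -0.4218 -0.0007] turn [ -0.14   0.12 -32.53]
```

>>> play_rows(slide=[[0.132, -0.422, 0], [0.132, -0.422, 0], [0.132, -0.422, 0], [0.132, -0.422, 0], [0.132, -0.422, 0], [0.132, -0.422, 0], [0.132, -0.422, 0], [0.132, -0.422, 0]], turn=[[0, 0, -32.5], [0, 0, -32.5], [0, 0, -32.5], [0, 0, -32.5], [0, 0, -32.5], [0, 0, -32.5], [0, 0, -32.5], [0, 0, -32.5]], claw=[0, 0, 0, 0, 0, 0, 0, 0])

```text
clock: 11.3
ee_pos: [636.7, -22.8, 214.9]
orientation: [-0.0, 0.955, 0.295, -0.001]
wrist_force: [1.3, -0.4, -0.2]
finger_gap: 0.481
gripper_force: 15.0
```

```bash
python3 -c "
from h import *
im,d,c=cap('wrist','w4.png'); P=cloud(d,c); 
print(fit(P,(648,16.5),28,43,60))
go(648,16.5,215,-55.6)"
```

```text
(514, 649.9, 15.8, 55, 38, 34.4, np.float64(35.1))
yaw -54.9 q7 -0.81 clock 11.35 slide [ 0.0222 -0.0161 -0.0005] turn [-0.37 -0.21  0.67]
```

View pics/w4.png

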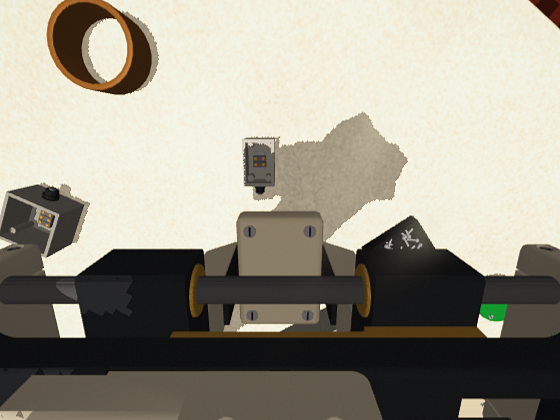

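```bash
cat >> h.py <<'E'
def held(im,d,c):
    """pose of held cover top (world) from wrist picture"""
    s=bot.sense(); P=cloud(d,c); e=s['ee_pos']
    hsv=cv2.cvtColor(im,cv2.COLOR_RGB2HSV)
    m=(abs(P[...,2]-(e[2]+40))<5)&(np.hypot(P[...,0]-e[0],P[...,1]-e[1])<95)&(hsv[...,2]>70)&(hsv[...,1]>25)&(hsv[...,1]<130)
    m=cv2.morphologyEx(m.astype(np.uint8),cv2.MORPH_OPEN,np.ones((5,5)))
    q=P[m>0]; (cx,cy),(w,h),a=cv2.minAreaRect(q[:,:2].astype(np.float32))
    print('held ctr-tcp',round(cx-e[0],1),round(cy-e[1],1),'size',round(w),round(h),'ang',round(a,1),'z-tcp',(np.median(q[:,2])-e[2]).round(1),len(q))
E
python3 -c "
from h import *
im,d,c=cap('wrist'); held(im,d,c); go(649,16,100,-55.6)"
```

```text
held ctr-tcp 1.4 1.8 size 62 77 ang 34.8 z-tcp 39.3 6585
yaw -54.9 q7 -0.81 clock 11.4 slide [ 0.0252 -0.0165  0.1141] turn [-0.33 -0.11  0.74]
```

>>> play_rows(slide=[[0.025, -0.0165, 0.02], [0.025, -0.0165, 0.06], [0.025, -0.0165, 0.1], [0.025, -0.0165, 0.135], [0.025, -0.0165, 0.135], [0.025, -0.0165, 0.135], [0.025, -0.0165, 0.135], [0.025, -0.0165, 0.135]], turn=[[0, 0, 0.7], [0, 0, 0.7], [0, 0, 0.7], [0, 0, 0.7], [0, 0, 0.7], [0, 0, 0.7], [0, 0, 0.7], [0, 0, 0.7]], claw=[0, 0, 0, 0, 0, 0, 0, 0])

```text
clock: 12.2
ee_pos: [650.2, 2.7, 83.3]
orientation: [0.0, 0.957, 0.289, 0.002]
wrist_force: [1.2, -0.3, -0.8]
finger_gap: 0.477
gripper_force: 15.0
```

```bash
python3 -c "
from h import *
im,d,c=cap('wrist'); held(im,d,c); print(fit(cloud(d,c),(649,16),28,43,60)); go(649,16,12.5,-55.6)"
```

```text
held ctr-tcp 0.4 -1.0 size 62 77 ang 32.8 z-tcp 39.2 6562
(624, 662.5, 24.6, 38, 26, -55.2, np.float64(35.1))
yaw -56.3 q7 -0.81 clock 12.25 slide [ 0.0062 -0.0116  0.0707] turn [ 0.1  -0.19 -0.74]
```

>>> play_rows(slide=[[0.006, -0.0116, 0], [0.006, -0.0116, 0], [0.006, -0.0116, 0.01], [0.006, -0.0116, 0.02], [0.006, -0.0116, 0.03], [0.006, -0.0116, 0.035], [0.006, -0.0116, 0.035], [0.006, -0.0116, 0.035]], turn=[[0, 0, -0.7], [0, 0, -0.7], [0, 0, -0.7], [0, 0, -0.7], [0, 0, -0.7], [0, 0, -0.7], [0, 0, -0.7], [0, 0, -0.7]], claw=[0, 0, 0, 0, 0, 0, 0, 0])

```text
clock: 13.05
ee_pos: [646.8, 15.6, 45.6]
orientation: [0.0, 0.955, 0.295, -0.0]
wrist_force: [-0.6, 0.4, -1.1]
finger_gap: 0.482
gripper_force: 15.0
```

```bash
python3 -c "
from h import *
go(649,16,12.5,-55.6)"
```

```text
yaw -55.7 q7 -0.8 clock 13.05 slide [0.002  0.0009 0.033 ] turn [-0.    0.03 -0.05]
```

>>> play_rows(slide=[[0.002, 0.001, 0.008], [0.002, 0.001, 0.014], [0.002, 0.001, 0.02], [0.002, 0.001, 0.026], [0.002, 0.001, 0.03], [0.002, 0.001, 0.033], [0.002, 0.001, 0.033], [0.002, 0.001, 0.033]], turn=[[0, 0, 0], [0, 0, 0], [0, 0, 0], [0, 0, 0], [0, 0, 0], [0, 0, 0], [0, 0, 0], [0, 0, 0]], claw=[0, 0, 0, 0, 0, 0, 0, 0])

```text
clock: 13.85
ee_pos: [649.2, 16.2, 12.9]
orientation: [0.0, 0.955, 0.295, 0.0]
wrist_force: [-0.9, -0.9, -0.4]
finger_gap: 0.477
gripper_force: 15.0
```

```bash
python3 -c "
from h import *
s=bot.sense(); print(s['ee_pos'],s['wrist_force']);im,d,c=cap('wrist'); held(im,d,c)"
```

```text
[649.23878553  16.18295026  12.94974629] [-0.88897787 -0.89382933 -0.37600968]
held ctr-tcp 0.3 -1.4 size 62 77 ang 34.7 z-tcp 39.0 6537
```

No contact force, and the height is as planned. Release to 0.8 and lift.

>>> play_rows(slide=[[0, 0, 0], [0, 0, 0], [0, 0, 0], [0, 0, 0], [0, 0, -0.03], [0, 0, -0.07], [0, 0, -0.12], [0, 0, -0.17]], turn=[[0, 0, 0], [0, 0, 0], [0, 0, 0], [0, 0, 0], [0, 0, 0], [0, 0, 0], [0, 0, 0], [0, 0, 0]], claw=[0.8, 0.8, 0.8, 0.8, 0.8, 0.8, 0.8, 0.9])

```text
clock: 14.7
ee_pos: [648.5, 16.1, 184.2]
orientation: [-0.0, 0.955, 0.295, -0.001]
wrist_force: [1.0, -0.1, -0.2]
finger_gap: 0.845
gripper_force: 0.0
```

```bash
python3 -c "
from h import *
im,d,c=cap('wrist'); print(fit(cloud(d,c),(649,16),45,58,60)); go(530,-411,200,-88)"
```

```text
(2267, 650.1, 15.2, 61, 44, 34.5, np.float64(51.2))
yaw -55.7 q7 -0.86 clock 14.75 slide [-0.3432  0.2824 -0.0078] turn [ 0.16 -0.75 32.33]
```

>>> play_rows(slide=[[-0.343, 0.282, -0.01], [-0.343, 0.282, -0.01], [-0.343, 0.282, -0.01], [-0.343, 0.282, -0.01], [-0.343, 0.282, -0.01], [-0.343, 0.282, -0.01], [-0.343, 0.282, -0.01], [-0.343, 0.282, -0.01]], turn=[[0, 0, 32.3], [0, 0, 32.3], [0, 0, 32.3], [0, 0, 32.3], [0, 0, 32.3], [0, 0, 32.3], [0, 0, 32.3], [0, 0, 32.3]], claw=[1, 1, 1, 1, 1, 1, 1, 1])

```text
clock: 15.55
ee_pos: [536.8, -369.4, 191.9]
orientation: [-0.0, 1.0, 0.018, 0.0]
wrist_force: [0.8, -1.1, 0.0]
finger_gap: 0.996
gripper_force: 0.0
```

>>> play_rows(slide=[[0.005, 0.042, 0], [0.005, 0.042, 0], [0.005, 0.042, 0], [0.005, 0.042, 0], [0.005, 0.042, 0], [0.005, 0.042, 0], [0.005, 0.042, 0], [0.005, 0.042, 0]], turn=[[0, 0, 0], [0, 0, 0], [0, 0, 0], [0, 0, 0], [0, 0, 0], [0, 0, 0], [0, 0, 0], [0, 0, 0]], claw=[1, 1, 1, 1, 1, 1, 1, 1])

```text
clock: 16.35
ee_pos: [544.3, -409.0, 192.0]
orientation: [-0.0, 1.0, 0.018, 0.0]
wrist_force: [0.6, 0.5, -0.4]
finger_gap: 1.0
gripper_force: 0.0
```

```bash
python3 -c "
from h import *
im,d,c=cap('wrist');P=cloud(d,c)
for n,z in [('r',72),('q',47),('l',23)]: print(n,fit(P,(530,-410),z-6,z+6,90))
im,d,c=cap('top');P=cloud(d,c)
for n,z in [('r',72),('q',47),('l',23)]: print(n,fit(P,(530,-410),z-6,z+6,82))
go(530,-411,31,-88)"
```

```text
r (2768, 529.7, -413.5, 63, 62, 3.2, np.float64(71.3))
q (1103, 532.5, -414.2, 70, 70, 2.7, np.float64(47.1))
l (2734, 530.5, -410.7, 139, 68, 12.3, np.float64(23.2))
r (31, 529.0, -391.6, 21, 19, 89.4, np.float64(71.4))
q (53, 537.5, -382.9, 48, 13, -0.4, np.float64(47.0))
l (148, 552.7, -384.4, 82, 34, 9.0, np.float64(23.4))
yaw -87.9 q7 -0.66 clock 16.45 slide [-0.0142  0.0012  0.161 ] turn [ 0.   -0.01  0.09]
```

>>> play_rows(slide=[[-0.0142, 0.003, 0.03], [-0.0142, 0.003, 0.07], [-0.0142, 0.003, 0.11], [-0.0142, 0.003, 0.14], [-0.0142, 0.003, 0.155], [-0.0142, 0.003, 0.16], [-0.0142, 0.003, 0.16], [-0.0142, 0.003, 0.16]], turn=[[0, 0, 0], [0, 0, 0], [0, 0, 0], [0, 0, 0], [0, 0, 0], [0, 0, 0], [0, 0, 0], [0, 0, 0]], claw=[1, 1, 1, 1, 1, 1, 1, 1])

```text
clock: 17.25
ee_pos: [531.0, -414.3, 33.7]
orientation: [0.001, 1.0, 0.018, 0.001]
wrist_force: [-0.0, 0.4, 0.5]
finger_gap: 1.0
gripper_force: 0.0
```

>>> play_rows(slide=[[0, 0, 0], [0, 0, 0], [0, 0, 0], [0, 0, 0], [0, 0, 0], [0, 0, 0], [0, 0, 0], [0, 0, 0]], turn=[[0, 0, 0], [0, 0, 0], [0, 0, 0], [0, 0, 0], [0, 0, 0], [0, 0, 0], [0, 0, 0], [0, 0, 0]], claw=[0, 0, 0, 0, 0, 0, 0, 0])

```text
clock: 18.05
ee_pos: [530.1, -413.1, 32.2]
orientation: [0.0, 1.0, 0.018, 0.0]
wrist_force: [-1.6, 1.5, 4.3]
finger_gap: 0.685
gripper_force: 15.0
```

>>> play_rows(slide=[[0, 0, -0.03], [0, 0, -0.07], [0, 0, -0.12], [0, 0, -0.17], [0, 0, -0.18], [0, 0, -0.18], [0, 0, -0.18], [0, 0, -0.18]], turn=[[0, 0, 0], [0, 0, 0], [0, 0, 0], [0, 0, 0], [0, 0, 0], [0, 0, 0], [0, 0, 0], [0, 0, 0]], claw=[0, 0, 0, 0, 0, 0, 0, 0])

```text
clock: 18.85
ee_pos: [528.8, -411.8, 209.0]
orientation: [-0.001, 1.0, 0.018, -0.002]
wrist_force: [-0.6, 0.1, -0.2]
finger_gap: 0.686
gripper_force: 15.0
```

```bash
python3 -c "
from h import *
im,d,c=cap('wrist');P=cloud(d,c); held(im,d,c)
for n,z in [('q',47),('l',23)]: print(n,fit(P,(530,-410),z-6,z+6,90))
go(540,0,214,-88)
go(496,453,214,-30)"
```

```text
held ctr-tcp 6.7 -4.6 size 70 78 ang 37.9 z-tcp 38.9 7490
q (3199, 533.2, -414.2, 70, 69, -87.6, np.float64(47.2))
l (1722, 541.2, -408.4, 117, 68, 12.3, np.float64(23.2))
yaw -87.9 q7 -0.65 clock 18.9 slide [ 0.026  -0.4113 -0.0039] turn [-0.15  0.21  0.07]
yaw -87.9 q7 -0.65 clock 18.9 slide [-0.0016 -0.8656 -0.0027] turn [ -0.24   0.11 -57.93]
```

>>> play_rows(slide=[[0.03, -0.41, 0], [0.03, -0.41, 0], [0.03, -0.41, 0], [0.03, -0.41, 0], [0.03, -0.41, 0], [0.03, -0.41, 0], [0.03, -0.41, 0], [0.03, -0.41, 0]], turn=[[0, 0, -58], [0, 0, -58], [0, 0, -58], [0, 0, -58], [0, 0, -58], [0, 0, -58], [0, 0, -58], [0, 0, -58]], claw=[0, 0, 0, 0, 0, 0, 0, 0])

```text
clock: 19.7
ee_pos: [543.5, -11.4, 210.6]
orientation: [-0.001, 0.865, 0.502, -0.001]
wrist_force: [1.2, 0.2, -0.8]
finger_gap: 0.685
gripper_force: 15.0
```

```bash
python3 -c "
from h import *
go(496,453,214,-30)"
```

```text
yaw -29.8 q7 -0.45 clock 19.7 slide [ 0.3795 -0.2717 -0.0033] turn [-0.11  0.06  0.24]
```

>>> play_rows(slide=[[0.3795, -0.272, 0], [0.3795, -0.272, 0], [0.3795, -0.272, 0], [0.3795, -0.272, 0], [0.3795, -0.272, 0], [0.3795, -0.272, 0], [0.3795, -0.272, 0], [0.3795, -0.272, 0]], turn=[[0, 0, 0], [0, 0, 0], [0, 0, 0], [0, 0, 0], [0, 0, 0], [0, 0, 0], [0, 0, 0], [0, 0, 0]], claw=[0, 0, 0, 0, 0, 0, 0, 0])

```text
clock: 20.5
ee_pos: [503.8, 386.1, 210.1]
orientation: [0.0, 0.866, 0.5, -0.001]
wrist_force: [0.8, 0.8, -1.0]
finger_gap: 0.69
gripper_force: 15.0
```

```bash
python3 -c "
from h import *
im,d,c=cap('wrist','w5.png');P=cloud(d,c); held(im,d,c)
print(fit(P,(496,453),34,50,60))
go(496,453,100,-30)"
```

```text
held ctr-tcp 4.8 -5.8 size 70 77 ang 23.3 z-tcp 39.5 7534
(591, 498.5, 453.1, 57, 56, 14.3, np.float64(40.9))
yaw -29.3 q7 -1.16 clock 20.55 slide [ 0.0459 -0.0294  0.1101] turn [-0.35 -0.18  0.68]
```

View pics/w5.png

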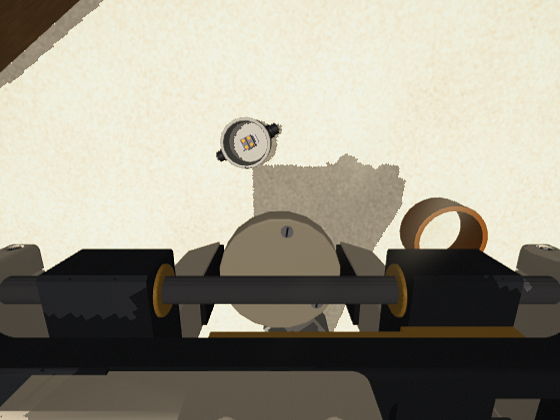

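>>> play_rows(slide=[[0.046, -0.028, 0.02], [0.046, -0.028, 0.05], [0.046, -0.028, 0.08], [0.046, -0.028, 0.1], [0.046, -0.028, 0.1], [0.046, -0.028, 0.1], [0.046, -0.028, 0.1], [0.046, -0.028, 0.1]], turn=[[0, 0, 0], [0, 0, 0], [0, 0, 0], [0, 0, 0], [0, 0, 0], [0, 0, 0], [0, 0, 0], [0, 0, 0]], claw=[0, 0, 0, 0, 0, 0, 0, 0])

```text
clock: 21.35
ee_pos: [504.7, 439.2, 113.6]
orientation: [-0.0, 0.866, 0.5, 0.001]
wrist_force: [0.8, 0.9, 0.8]
finger_gap: 0.693
gripper_force: 15.0
```

```bash
python3 -c "
from h import *
go(497.5,453.5,19,-30);s=bot.sense();print(s['ee_pos'])"
```

```text
yaw -29.9 q7 -1.21 clock 21.35 slide [ 0.0086 -0.0134  0.0946] turn [ 0.04 -0.15  0.05]
[504.67387596 439.15338927 113.59352923]
```

>>> play_rows(slide=[[0.0086, -0.0134, 0.01], [0.0086, -0.0134, 0.02], [0.0086, -0.0134, 0.03], [0.0086, -0.0134, 0.04], [0.0086, -0.0134, 0.05], [0.0086, -0.0134, 0.06], [0.0086, -0.0134, 0.06], [0.0086, -0.0134, 0.06]], turn=[[0, 0, 0], [0, 0, 0], [0, 0, 0], [0, 0, 0], [0, 0, 0], [0, 0, 0], [0, 0, 0], [0, 0, 0]], claw=[0, 0, 0, 0, 0, 0, 0, 0])

```text
clock: 22.15
ee_pos: [496.4, 452.3, 51.5]
orientation: [0.0, 0.866, 0.5, -0.0]
wrist_force: [-0.5, 0.4, -0.6]
finger_gap: 0.692
gripper_force: 15.0
```

```bash
python3 -c "
from h import *
go(497.5,453.5,18.5,-30);s=bot.sense();print(s['ee_pos'])"
```

```text
yaw -30.0 q7 -1.23 clock 22.15 slide [0.0016 0.0004 0.033 ] turn [-0.01  0.04  0.04]
[496.40303327 452.31582524  51.46967669]
```

>>> play_rows(slide=[[0.0016, 0, 0.008], [0.0016, 0, 0.014], [0.0016, 0, 0.02], [0.0016, 0, 0.026], [0.0016, 0, 0.03], [0.0016, 0, 0.033], [0.0016, 0, 0.033], [0.0016, 0, 0.033]], turn=[[0, 0, 0], [0, 0, 0], [0, 0, 0], [0, 0, 0], [0, 0, 0], [0, 0, 0], [0, 0, 0], [0, 0, 0]], claw=[0, 0, 0, 0, 0, 0, 0, 0])

```text
clock: 22.95
ee_pos: [497.3, 454.1, 19.0]
orientation: [-0.0, 0.866, 0.5, 0.0]
wrist_force: [-0.1, -0.3, -0.3]
finger_gap: 0.687
gripper_force: 15.0
```

```bash
python3 -c "
from h import *
im,d,c=cap('wrist'); s=bot.sense();print(s['ee_pos'],s['wrist_force']); held(im,d,c)"
```

```text
[497.27986672 454.13595327  19.03803824] [-0.05273331 -0.00429981 -0.45967315]
held ctr-tcp 0.4 5.9 size 70 77 ang 23.4 z-tcp 39.0 7561
```

>>> play_rows(slide=[[0, 0, 0], [0, 0, 0], [0, 0, 0], [0, 0, 0], [0, 0, -0.03], [0, 0, -0.07], [0, 0, -0.12], [0, 0, -0.17]], turn=[[0, 0, 0], [0, 0, 0], [0, 0, 0], [0, 0, 0], [0, 0, 0], [0, 0, 0], [0, 0, 0], [0, 0, 0]], claw=[1, 1, 1, 1, 1, 1, 1, 1])

```text
clock: 23.8
ee_pos: [496.8, 453.6, 190.2]
orientation: [0.0, 0.866, 0.5, -0.001]
wrist_force: [1.2, 1.4, -0.0]
finger_gap: 1.0
gripper_force: 0.0
```

```bash
python3 -c "
from h import *
im,d,c=cap('wrist'); print(fit(cloud(d,c),(498,453),51,64,60)); go(532,-5,200,-60)"
```

```text
(2673, 497.8, 451.9, 63, 62, 58.8, np.float64(57.3))
yaw -30.0 q7 -1.24 clock 23.85 slide [-0.3852  0.2577 -0.0032] turn [-0.   -0.81 30.04]
```

>>> play_rows(slide=[[-0.385, 0.258, 0], [-0.385, 0.258, 0], [-0.385, 0.258, 0], [-0.385, 0.258, 0], [-0.385, 0.258, 0], [-0.385, 0.258, 0], [-0.385, 0.258, 0], [-0.385, 0.258, 0]], turn=[[0, 0, 30], [0, 0, 30], [0, 0, 30], [0, 0, 30], [0, 0, 30], [0, 0, 30], [0, 0, 30], [0, 0, 30]], claw=[1, 1, 1, 1, 1, 1, 1, 1])

```text
clock: 24.65
ee_pos: [524.3, 53.1, 189.1]
orientation: [-0.0, 0.966, 0.259, 0.001]
wrist_force: [-0.1, 0.1, 0.4]
finger_gap: 0.999
gripper_force: 0.0
```

```bash
python3 -c "
from h import *
go(532.5,-413.5,190,-87.4)"
```

```text
yaw -59.9 q7 -1.08 clock 24.65 slide [-0.2267  0.4079 -0.0011] turn [-1.000e-02 -6.000e-02  2.748e+01]
```

>>> play_rows(slide=[[-0.227, 0.408, 0], [-0.227, 0.408, 0], [-0.227, 0.408, 0], [-0.227, 0.408, 0], [-0.227, 0.408, 0], [-0.227, 0.408, 0], [-0.227, 0.408, 0], [-0.227, 0.408, 0]], turn=[[0, 0, 27.5], [0, 0, 27.5], [0, 0, 27.5], [0, 0, 27.5], [0, 0, 27.5], [0, 0, 27.5], [0, 0, 27.5], [0, 0, 27.5]], claw=[1, 1, 1, 1, 1, 1, 1, 1])

```text
clock: 25.45
ee_pos: [531.1, -346.8, 188.8]
orientation: [-0.0, 1.0, 0.023, 0.0]
wrist_force: [0.4, -0.3, -0.0]
finger_gap: 1.0
gripper_force: 0.0
```

>>> play_rows(slide=[[0, 0.05, 0], [0, 0.05, 0], [0, 0.05, 0], [0, 0.05, 0], [0, 0.05, 0], [0, 0.05, 0], [0, 0.05, 0], [0, 0.05, 0]], turn=[[0, 0, 0], [0, 0, 0], [0, 0, 0], [0, 0, 0], [0, 0, 0], [0, 0, 0], [0, 0, 0], [0, 0, 0]], claw=[1, 1, 1, 1, 1, 1, 1, 1])

```text
clock: 26.25
ee_pos: [533.8, -394.3, 189.1]
orientation: [-0.0, 1.0, 0.023, 0.0]
wrist_force: [0.7, 0.1, 0.2]
finger_gap: 1.001
gripper_force: 0.0
```

```bash
python3 -c "
from h import *
im,d,c=cap('wrist');P=cloud(d,c)
for n,z in [('q',47),('l',23)]: print(n,fit(P,(530,-410),z-6,z+6,90))
go(533,-413.5,8.2,-87.4)"
```

```text
q (3880, 533.0, -414.2, 70, 69, -87.3, np.float64(47.2))
l (3117, 530.5, -410.8, 139, 68, 12.3, np.float64(23.2))
yaw -87.4 q7 -0.67 clock 26.3 slide [-0.0015  0.019   0.1808] turn [-0.   -0.02  0.  ]
```

>>> play_rows(slide=[[-0.001, 0.019, 0], [-0.001, 0.019, 0.04], [-0.001, 0.019, 0.08], [-0.001, 0.019, 0.12], [-0.001, 0.019, 0.15], [-0.001, 0.019, 0.17], [-0.001, 0.019, 0.18], [-0.001, 0.019, 0.18]], turn=[[0, 0, 0], [0, 0, 0], [0, 0, 0], [0, 0, 0], [0, 0, 0], [0, 0, 0], [0, 0, 0], [0, 0, 0]], claw=[1, 1, 1, 1, 1, 1, 1, 1])

```text
clock: 27.1
ee_pos: [532.3, -413.3, 7.4]
orientation: [-0.001, 1.0, 0.022, -0.001]
wrist_force: [-0.4, -0.4, 0.7]
finger_gap: 0.999
gripper_force: 0.0
```

>>> play_rows(slide=[[0, 0, 0], [0, 0, 0], [0, 0, 0], [0, 0, 0], [0, 0, 0], [0, 0, 0], [0, 0, 0], [0, 0, 0]], turn=[[0, 0, 0], [0, 0, 0], [0, 0, 0], [0, 0, 0], [0, 0, 0], [0, 0, 0], [0, 0, 0], [0, 0, 0]], claw=[0, 0, 0, 0, 0, 0, 0, 0])

```text
clock: 27.9
ee_pos: [534.1, -414.4, 10.3]
orientation: [0.0, 1.0, 0.022, 0.001]
wrist_force: [-0.4, -0.1, 6.1]
finger_gap: 0.761
gripper_force: 15.0
```

>>> play_rows(slide=[[0, 0, -0.03], [0, 0, -0.07], [0, 0, -0.12], [0, 0, -0.17], [0, 0, -0.21], [0, 0, -0.21], [0, 0, -0.21], [0, 0, -0.21]], turn=[[0, 0, 0], [0, 0, 0], [0, 0, 0], [0, 0, 0], [0, 0, 0], [0, 0, 0], [0, 0, 0], [0, 0, 0]], claw=[0, 0, 0, 0, 0, 0, 0, 0])

```text
clock: 28.7
ee_pos: [532.4, -412.9, 217.1]
orientation: [-0.001, 1.0, 0.022, -0.001]
wrist_force: [-0.2, 0.0, -0.6]
finger_gap: 0.764
gripper_force: 15.0
```

```bash
python3 -c "
from h import *
im,d,c=cap('wrist');P=cloud(d,c); held(im,d,c)
for n,z in [('l',23)]: print(n,fit(P,(530,-410),z-6,z+6,90))
go(500,-20,214,-85)
go(427,208,214,-80)"
```

```text
held ctr-tcp -1.6 -1.3 size 70 102 ang 2.7 z-tcp 37.4 11568
l (4010, 550.8, -406.4, 98, 68, 12.3, np.float64(23.2))
yaw -87.4 q7 -0.66 clock 28.75 slide [-0.0146 -0.3939  0.0037] turn [-0.14  0.16 -2.43]
yaw -87.4 q7 -0.66 clock 28.75 slide [-0.0773 -0.6249  0.0044] turn [-0.15  0.15 -7.43]
```

>>> play_rows(slide=[[-0.015, -0.394, 0], [-0.015, -0.394, 0], [-0.015, -0.394, 0], [-0.015, -0.394, 0], [-0.015, -0.394, 0], [-0.015, -0.394, 0], [-0.015, -0.394, 0], [-0.015, -0.394, 0]], turn=[[0, 0, -5.8], [0, 0, -5.8], [0, 0, -5.8], [0, 0, -5.8], [0, 0, -5.8], [0, 0, -5.8], [0, 0, -5.8], [0, 0, -5.8]], claw=[0, 0, 0, 0, 0, 0, 0, 0])

```text
clock: 29.55
ee_pos: [498.9, -18.2, 217.4]
orientation: [-0.0, 0.997, 0.074, -0.001]
wrist_force: [0.7, -0.9, -0.8]
finger_gap: 0.76
gripper_force: 15.0
```

```bash
python3 -c "
from h import *
go(427,208.5,214,-81.6)"
```

```text
yaw -81.6 q7 -1.33 clock 29.55 slide [-0.0378 -0.2348  0.0036] turn [-0.03  0.16  0.05]
```

>>> play_rows(slide=[[-0.07, -0.235, -0.02], [-0.07, -0.235, -0.02], [-0.07, -0.235, -0.02], [-0.07, -0.235, -0.02], [-0.07, -0.235, -0.02], [-0.07, -0.235, -0.02], [-0.07, -0.235, -0.02], [-0.07, -0.235, -0.02]], turn=[[0, 0, 0], [0, 0, 0], [0, 0, 0], [0, 0, 0], [0, 0, 0], [0, 0, 0], [0, 0, 0], [0, 0, 0]], claw=[0, 0, 0, 0, 0, 0, 0, 0])

```text
clock: 30.35
ee_pos: [397.0, 199.9, 237.9]
orientation: [0.001, 0.997, 0.072, -0.001]
wrist_force: [0.1, -0.9, -0.8]
finger_gap: 0.763
gripper_force: 15.0
```

```bash
python3 -c "
from h import *
im,d,c=cap('wrist','w6.png');P=cloud(d,c); held(im,d,c)
print(fit(P,(427,208),40,56,60))
go(427,208.5,100,-81.6)"
```

```text
held ctr-tcp -2.1 -1.0 size 69 102 ang 8.2 z-tcp 37.0 11334
(691, 428.7, 207.5, 64, 62, -81.8, np.float64(47.1))
yaw -81.8 q7 -1.93 clock 30.4 slide [ 0.0308 -0.0047  0.1381] turn [ 0.07  0.08 -0.18]
```

>>> play_rows(slide=[[0.0338, -0.004, 0.02], [0.0338, -0.004, 0.05], [0.0338, -0.004, 0.08], [0.0338, -0.004, 0.11], [0.0338, -0.004, 0.12], [0.0338, -0.004, 0.12], [0.0338, -0.004, 0.12], [0.0338, -0.004, 0.12]], turn=[[0, 0, -0.2], [0, 0, -0.2], [0, 0, -0.2], [0, 0, -0.2], [0, 0, -0.2], [0, 0, -0.2], [0, 0, -0.2], [0, 0, -0.2]], claw=[0, 0, 0, 0, 0, 0, 0, 0])

```text
clock: 31.2
ee_pos: [431.4, 210.6, 120.4]
orientation: [-0.001, 0.997, 0.074, 0.001]
wrist_force: [0.2, 0.1, 0.4]
finger_gap: 0.76
gripper_force: 15.0
```

```bash
python3 -c "
from h import *
im,d,c=cap('wrist'); held(im,d,c)
go(430,208.3,27,-81.6);s=bot.sense();print(s['ee_pos'])"
```

```text
held ctr-tcp -1.6 -1.5 size 69 103 ang 8.9 z-tcp 37.1 11407
yaw -81.5 q7 -1.83 clock 31.25 slide [-0.0018  0.0023  0.0934] turn [-0.08 -0.15  0.15]
[431.22005564 210.72019653 120.37401236]
```

>>> play_rows(slide=[[-0.0015, 0.0023, 0.02], [-0.0015, 0.0023, 0.035], [-0.0015, 0.0023, 0.05], [-0.0015, 0.0023, 0.06], [-0.0015, 0.0023, 0.066], [-0.0015, 0.0023, 0.066], [-0.0015, 0.0023, 0.066], [-0.0015, 0.0023, 0.066]], turn=[[0, 0, 0], [0, 0, 0], [0, 0, 0], [0, 0, 0], [0, 0, 0], [0, 0, 0], [0, 0, 0], [0, 0, 0]], claw=[0, 0, 0, 0, 0, 0, 0, 0])

```text
clock: 32.05
ee_pos: [429.4, 207.9, 53.5]
orientation: [-0.0, 0.997, 0.075, 0.001]
wrist_force: [0.1, -1.2, -1.4]
finger_gap: 0.764
gripper_force: 15.0
```

```bash
python3 -c "
from h import *
go(430,208.3,26.5,-81.6);s=bot.sense();print(s['ee_pos'])"
```

```text
yaw -81.4 q7 -1.78 clock 32.05 slide [ 0.0006 -0.0002  0.027 ] turn [-0.03 -0.06  0.16]
[429.43633738 207.94919306  53.5264089 ]
```

>>> play_rows(slide=[[0.0005, 0, 0.006], [0.0005, 0, 0.012], [0.0005, 0, 0.018], [0.0005, 0, 0.023], [0.0005, 0, 0.027], [0.0005, 0, 0.027], [0.0005, 0, 0.027], [0.0005, 0, 0.027]], turn=[[0, 0, 0], [0, 0, 0], [0, 0, 0], [0, 0, 0], [0, 0, 0], [0, 0, 0], [0, 0, 0], [0, 0, 0]], claw=[0, 0, 0, 0, 0, 0, 0, 0])

```text
clock: 32.85
ee_pos: [429.3, 207.7, 25.8]
orientation: [0.0, 0.997, 0.075, -0.0]
wrist_force: [0.4, 0.8, 0.1]
finger_gap: 0.765
gripper_force: 15.0
```

```bash
python3 -c "
from h import *
im,d,c=cap('wrist'); s=bot.sense();print(s['ee_pos'],s['wrist_force']); held(im,d,c)"
```

```text
[429.30739067 207.7318039   25.79071245] [-0.71493706  0.18432308 -1.71067539]
held ctr-tcp -1.4 -1.3 size 68 102 ang 8.1 z-tcp 37.9 11626
```

>>> play_rows(slide=[[0, 0, 0], [0, 0, 0], [0, 0, 0], [0, 0, 0], [0, 0, -0.03], [0, 0, -0.07], [0, 0, -0.12], [0, 0, -0.17]], turn=[[0, 0, 0], [0, 0, 0], [0, 0, 0], [0, 0, 0], [0, 0, 0], [0, 0, 0], [0, 0, 0], [0, 0, 0]], claw=[1, 1, 1, 1, 1, 1, 1, 1])

```text
clock: 33.7
ee_pos: [428.8, 207.2, 197.4]
orientation: [0.0, 0.997, 0.075, -0.0]
wrist_force: [1.0, 1.6, 0.1]
finger_gap: 1.002
gripper_force: 0.0
```

```bash
python3 -c "
from h import *
im,d,c=cap('wrist'); print(fit(cloud(d,c),(428,208),57,70,60)); go(510,-170,200,-78); go(530,-410,200,-77.7)"
```

```text
(4035, 428.1, 206.4, 70, 69, -81.5, np.float64(63.2))
yaw -81.5 q7 -1.87 clock 33.75 slide [0.0192 0.3867 0.0039] turn [-0.27 -0.63 -3.49]
yaw -81.5 q7 -1.87 clock 33.75 slide [0.0035 0.6271 0.0025] turn [-0.27 -0.63 -3.79]
```

Square cover seated (top at 63.2, within 1.5 mm). Back for the long cover.

>>> play_rows(slide=[[0.019, 0.387, 0], [0.019, 0.387, 0], [0.019, 0.387, 0], [0.019, 0.387, 0], [0.019, 0.387, 0], [0.019, 0.387, 0], [0.019, 0.387, 0], [0.019, 0.387, 0]], turn=[[0, 0, -3.8], [0, 0, -3.8], [0, 0, -3.8], [0, 0, -3.8], [0, 0, -3.8], [0, 0, -3.8], [0, 0, -3.8], [0, 0, -3.8]], claw=[1, 1, 1, 1, 1, 1, 1, 1])

```text
clock: 34.55
ee_pos: [505.7, -175.7, 196.1]
orientation: [0.001, 0.994, 0.107, 0.0]
wrist_force: [0.4, 0.3, 1.4]
finger_gap: 1.004
gripper_force: 0.0
```

```bash
python3 -c "
from h import *
go(530,-410,200,-77.7)"
```

```text
yaw -77.8 q7 -0.9 clock 34.55 slide [-0.0259  0.2341 -0.0036] turn [ 0.07 -0.03 -0.07]
```

>>> play_rows(slide=[[-0.026, 0.234, 0], [-0.026, 0.234, 0], [-0.026, 0.234, 0], [-0.026, 0.234, 0], [-0.026, 0.234, 0], [-0.026, 0.234, 0], [-0.026, 0.234, 0], [-0.026, 0.234, 0]], turn=[[0, 0, 0], [0, 0, 0], [0, 0, 0], [0, 0, 0], [0, 0, 0], [0, 0, 0], [0, 0, 0], [0, 0, 0]], claw=[1, 1, 1, 1, 1, 1, 1, 1])

```text
clock: 35.35
ee_pos: [530.9, -404.4, 195.4]
orientation: [-0.001, 0.994, 0.108, -0.0]
wrist_force: [0.2, 0.3, 0.1]
finger_gap: 0.998
gripper_force: 0.0
```

```bash
python3 -c "
from h import *
im,d,c=cap('wrist');P=cloud(d,c)
print(fit(P,(530,-410),17,30,90)); print(fit(P,(530,-410),-8,8,200))
go(530,-410,-15,-77.7)"
```

```text
(6409, 530.8, -410.7, 138, 68, 12.3, np.float64(23.2))
(57154, 533.3, -411.1, 398, 393, 54.0, np.float64(-0.7))
yaw -77.5 q7 -0.49 clock 35.4 slide [-0.0025  0.0058  0.2106] turn [-0.09 -0.03  0.19]
```

>>> play_rows(slide=[[-0.002, 0.0058, 0.03], [-0.002, 0.0058, 0.07], [-0.002, 0.0058, 0.11], [-0.002, 0.0058, 0.15], [-0.002, 0.0058, 0.18], [-0.002, 0.0058, 0.195], [-0.002, 0.0058, 0.2], [-0.002, 0.0058, 0.2]], turn=[[0, 0, 0], [0, 0, 0], [0, 0, 0], [0, 0, 0], [0, 0, 0], [0, 0, 0], [0, 0, 0], [0, 0, 0]], claw=[1, 1, 1, 1, 1, 1, 1, 1])

```text
clock: 36.2
ee_pos: [530.4, -412.0, -3.6]
orientation: [0.0, 0.994, 0.108, 0.0]
wrist_force: [-0.2, 0.1, -0.3]
finger_gap: 0.999
gripper_force: 0.0
```

>>> play_rows(slide=[[0, 0, 0.004], [0, 0, 0.008], [0, 0, 0.009], [0, 0, 0.009], [0, 0, 0.009], [0, 0, 0.009], [0, 0, 0.009], [0, 0, 0.009]], turn=[[0, 0, 0], [0, 0, 0], [0, 0, 0], [0, 0, 0], [0, 0, 0], [0, 0, 0], [0, 0, 0], [0, 0, 0]], claw=[1, 1, 1, 1, 0, 0, 0, 0])

```text
clock: 37.0
ee_pos: [529.8, -412.2, -13.1]
orientation: [-0.0, 0.994, 0.108, -0.0]
wrist_force: [-0.3, 0.7, 0.9]
finger_gap: 0.741
gripper_force: 15.0
```

>>> play_rows(slide=[[0, 0, 0], [0, 0, 0], [0, 0, 0], [0, 0, 0], [0, 0, 0], [0, 0, 0], [0, 0, 0], [0, 0, 0]], turn=[[0, 0, 0], [0, 0, 0], [0, 0, 0], [0, 0, 0], [0, 0, 0], [0, 0, 0], [0, 0, 0], [0, 0, 0]], claw=[0, 0, 0, 0, 0, 0, 0, 0], grip_force=25)

```text
clock: 37.8
ee_pos: [529.8, -412.2, -13.1]
orientation: [-0.0, 0.994, 0.108, -0.0]
wrist_force: [-1.1, 2.1, 3.6]
finger_gap: 0.74
gripper_force: 25.0
```

>>> play_rows(slide=[[0, 0, -0.03], [0, 0, -0.07], [0, 0, -0.12], [0, 0, -0.17], [0, 0, -0.22], [0, 0, -0.25], [0, 0, -0.25], [0, 0, -0.25]], turn=[[0, 0, 0], [0, 0, 0], [0, 0, 0], [0, 0, 0], [0, 0, 0], [0, 0, 0], [0, 0, 0], [0, 0, 0]], claw=[0, 0, 0, 0, 0, 0, 0, 0])

```text
clock: 38.6
ee_pos: [529.9, -412.7, 237.1]
orientation: [0.0, 0.994, 0.108, 0.001]
wrist_force: [-0.4, -0.4, -1.6]
finger_gap: 0.741
gripper_force: 25.0
```

```bash
python3 -c "
from h import *
im,d,c=cap('wrist'); held(im,d,c)
go(415,-172,237,-113.8)"
```

```text
held ctr-tcp 17.0 1.7 size 107 100 ang 12.3 z-tcp 38.0 22057
yaw -77.6 q7 -0.5 clock 38.65 slide [-0.0603 -0.2588 -0.001 ] turn [-0.05  0.07 36.16]
```

>>> play_rows(slide=[[-0.06, -0.259, 0], [-0.06, -0.259, 0], [-0.06, -0.259, 0], [-0.06, -0.259, 0], [-0.06, -0.259, 0], [-0.06, -0.259, 0], [-0.06, -0.259, 0], [-0.06, -0.259, 0]], turn=[[0, 0, 36.2], [0, 0, 36.2], [0, 0, 36.2], [0, 0, 36.2], [0, 0, 36.2], [0, 0, 36.2], [0, 0, 36.2], [0, 0, 36.2]], claw=[0, 0, 0, 0, 0, 0, 0, 0])

```text
clock: 39.45
ee_pos: [415.2, -171.6, 235.9]
orientation: [0.0, 0.979, -0.206, -0.001]
wrist_force: [0.5, -1.3, -0.9]
finger_gap: 0.737
gripper_force: 25.0
```

```bash
python3 -c "
from h import *
im,d,c=cap('wrist','w7.png'); P=cloud(d,c); held(im,d,c)
print(fit(P,(455,-189),49,63,90))
im,d,c=cap('top'); print(fit(cloud(d,c),(455,-189),49,63,90))
go(455.5,-189.5,120,-113.8)"
```

```text
held ctr-tcp 14.9 -6.3 size 101 106 ang 66.2 z-tcp 36.2 19357
(518, 497.5, -208.7, 62, 45, 66.2, np.float64(55.3))
(13, 466.5, -164.3, 133, 9, -23.0, np.float64(56.1))
yaw -113.9 q7 -1.58 clock 39.55 slide [ 0.043  -0.0014  0.1164] turn [ 0.07  0.02 -0.1 ]
```

View pics/w7.png

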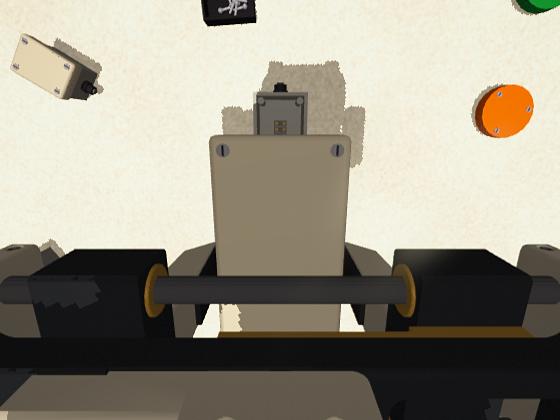

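>>> play_rows(slide=[[0.044, -0.001, 0.02], [0.044, -0.001, 0.05], [0.044, -0.001, 0.08], [0.044, -0.001, 0.11], [0.044, -0.001, 0.13], [0.044, -0.001, 0.14], [0.044, -0.001, 0.14], [0.044, -0.001, 0.14]], turn=[[0, 0, 0], [0, 0, 0], [0, 0, 0], [0, 0, 0], [0, 0, 0], [0, 0, 0], [0, 0, 0], [0, 0, 0]], claw=[0, 0, 0, 0, 0, 0, 0, 0])

```text
clock: 40.35
ee_pos: [456.8, -190.2, 97.3]
orientation: [0.0, 0.978, -0.207, 0.0]
wrist_force: [0.1, -0.1, -0.6]
finger_gap: 0.739
gripper_force: 25.0
```

```bash
python3 -c "
from h import *
go(456.3,-190.2,35,-113.8);s=bot.sense();print(s['ee_pos'])
im,d,c=cap('side','s2.png'); im=cv2.resize(im[200:300,200:340],None,fx=5,fy=5,interpolation=cv2.INTER_CUBIC); cv2.imwrite('pics/s2c.png',im[:,:,::-1])"
```

```text
yaw -113.9 q7 -1.31 clock 40.35 slide [-0.0005  0.0002  0.0623] turn [ 0.04 -0.04 -0.1 ]
[ 456.79687042 -190.15621438   97.28611219]
```

View pics/s2c.png

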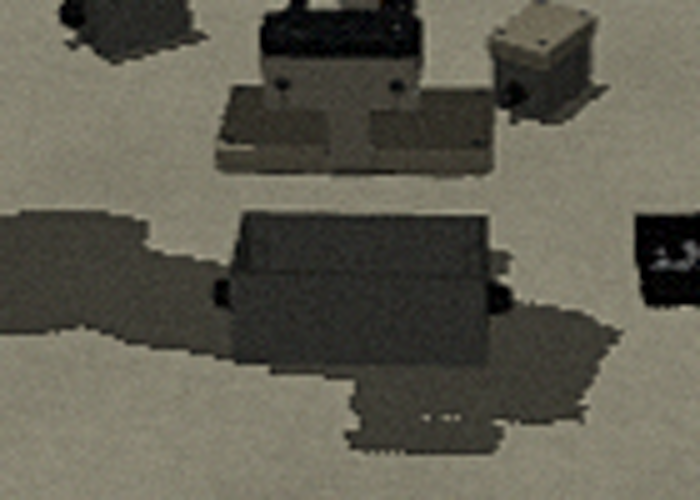

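The cover (columns 215-495 in the crop) hangs level above the box (235-490). Lowering it.

>>> play_rows(slide=[[0, 0, 0.015], [0, 0, 0.027], [0, 0, 0.037], [0, 0, 0.045], [0, 0, 0.051], [0, 0, 0.056], [0, 0, 0.06], [0, 0, 0.062]], turn=[[0, 0, 0], [0, 0, 0], [0, 0, 0], [0, 0, 0], [0, 0, 0], [0, 0, 0], [0, 0, 0], [0, 0, 0]], claw=[0, 0, 0, 0, 0, 0, 0, 0])

```text
clock: 41.2
ee_pos: [456.3, -189.1, 34.8]
orientation: [-0.0, 0.978, -0.207, -0.0]
wrist_force: [-7.4, 1.9, 25.3]
finger_gap: 0.739
gripper_force: 25.0
```

```bash
python3 -c "
from h import *
im,d,c=cap('wrist'); held(im,d,c); s=bot.sense();print(s['ee_pos'],s['wrist_force'])"
```

```text
held ctr-tcp 15.1 -7.3 size 100 106 ang 65.6 z-tcp 36.4 20878
[ 456.30820615 -189.14015861   34.91714625] [-0.51074714 -0.32774821 -1.74721819]
```

>>> play_rows(slide=[[0, 0, 0], [0, 0, 0], [0, 0, 0], [0, 0, 0], [0, 0, -0.03], [0, 0, -0.07], [0, 0, -0.12], [0, 0, -0.17]], turn=[[0, 0, 0], [0, 0, 0], [0, 0, 0], [0, 0, 0], [0, 0, 0], [0, 0, 0], [0, 0, 0], [0, 0, 0]], claw=[1, 1, 1, 1, 1, 1, 1, 1])

```text
clock: 42.05
ee_pos: [455.6, -189.1, 206.3]
orientation: [0.0, 0.978, -0.207, -0.001]
wrist_force: [0.7, 0.5, -0.3]
finger_gap: 0.996
gripper_force: 0.0
```

>>> play_rows(slide=[[-0.05, 0, -0.05], [-0.05, 0, -0.1], [-0.05, 0, -0.1], [-0.05, 0, -0.1], [-0.05, 0, -0.1], [-0.05, 0, -0.1], [-0.05, 0, -0.1], [-0.05, 0, -0.1]], turn=[[0, 0, 0], [0, 0, 0], [0, 0, 0], [0, 0, 0], [0, 0, 0], [0, 0, 0], [0, 0, 0], [0, 0, 0]], claw=[1, 1, 1, 1, 1, 1, 1, 1])

```text
clock: 42.85
ee_pos: [410.1, -169.0, 303.9]
orientation: [0.001, 0.978, -0.207, -0.001]
wrist_force: [0.0, -0.7, 0.5]
finger_gap: 0.999
gripper_force: 0.0
```

```bash
python3 -c "
from h import *
im,d,c=cap('wrist','w8.png'); P=cloud(d,c); print('long',fit(P,(456,-190),65,80,90),'box rim visible',fit(P,(456,-190),40,62,90))
m=(np.hypot(P[...,0]-456,P[...,1]+190)<75)&(abs(P[...,2]-72)<6); q=P[m]; A=np.c_[q[:,:2]-q[:,:2].mean(0),np.ones(len(q))]; print('tilt',np.linalg.lstsq(A,q[:,2],rcond=None)[0][:2])
im,d,c=cap('top','t1.png'); P=cloud(d,c)
for n,x,z,R in [('s',(650,16),52,60),('r',(498,453),58,60),('q',(428,208),64,60),('l',(456,-190),72,90)]: print(n,fit(P,x,z-6,z+6,R))
im,d,c=cap('side','s3.png'); im=cv2.resize(im[140:300,180:380],None,fx=4,fy=3.75,interpolation=cv2.INTER_CUBIC); cv2.imwrite('pics/s3c.png',im[:,:,::-1])"
```

```text
long (5329, 457.3, -190.1, 141, 68, -23.9, np.float64(71.2)) box rim visible None
tilt [ 0.00033522 -0.00158587]
s (265, 647.0, 15.6, 62, 44, 34.1, np.float64(51.7))
r (333, 495.7, 450.3, 64, 60, -89.9, np.float64(58.3))
q (525, 425.2, 207.3, 71, 70, -80.6, np.float64(64.1))
l (110, 461.3, -163.9, 143, 46, -9.2, np.float64(72.4))
```

View pics/s3c.png

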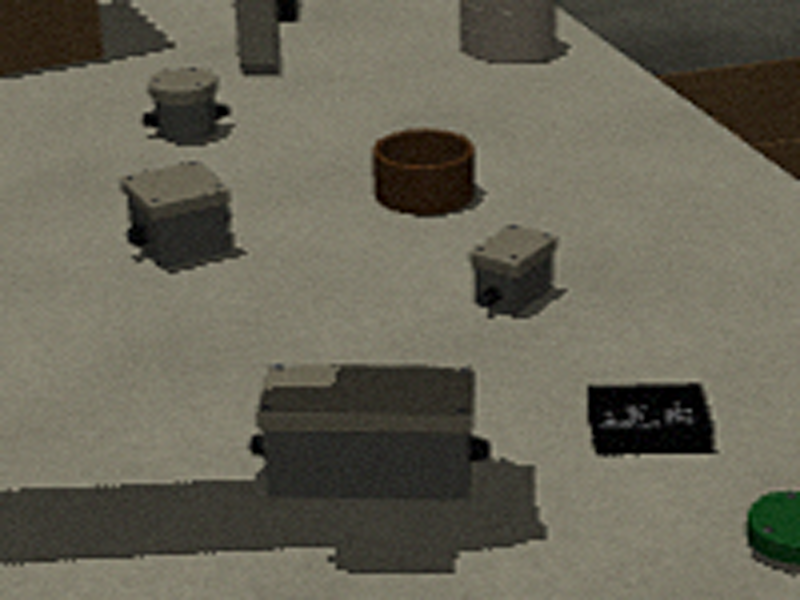

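All four boxes are closed, level and at home height, and the dish and tape are where they were. Handing in.

```bash
python3 -c "
from h import *
print(order.finish_job())"
```

```text
the job is handed in; nothing more can be done
None
```

All four covers are seated on their own boxes, each within about 3 mm of its box by the cameras; the dish, tape and look-alikes were not touched, and I handed the job in at about 43 s of the 144 s allowed (the hand-in gave no verdict).

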